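# Roll the stone tiles of a serving board home

### The job

Take the hand roller from its rest and roll it along the row of stone tiles on the serving board, from the brass end to the plain end, without lifting it on the way and pressing firmly but not so hard that the stone cracks, so that all six tiles go fully home in their tray. Then put the roller back on its rest the way it stood; press the tiles with the roller only, not with the fingers, and leave the tin and the things on the turntable where they are.

Things in the scene. Friction and masses are not known exactly. Their poses are not given: they have to be found in the camera images.
- board: fixed oak base of the serving board, 250 x 94 x 20 mm; origin at the centre of its underside, on the counter; x along the row from the brass end (-x) to the plain end (+x), z up. Above it on brass levelling screws stands a walnut tray (198 x 74 mm) with six travertine tiles in a row along x, each 28.5 (x) x 60 (y) x 12 mm, centres at x = -75, -45, -15, 15, 45, 75 mm, y = 0
- row_middle (a point): point on top of the oak base (20 mm above the counter) under the row's middle. The tray's height and slope differ every time and are NOT reported: with tiles home their tops lie 41 to 57 mm above the counter here, and the row slopes along x by up to 0.035 rad (2.6 mm up or down at the end tiles). Unpressed tiles stand up to 5 mm higher; tray rims are 4 mm lower than home tiles
- first_tile (a point): point on top of the oak base (20 mm above the counter) under the centre of the first tile, at the brass end; it does not follow the tray. The stone cracks (failure) if the roller presses on the board with more than 40 N; a downward force of 15 to 22 N at the wrist does the job (against the edge of the next proud tile the contact force is higher than the downward force)
- last_tile (a point): point on top of the oak base (20 mm above the counter) under the centre of the last tile, at the plain end; it does not follow the tray. Until the last tile is home, the roller counts as lifted off if its origin rises more than 105 mm above the counter once the first tile is home
- tile0 (a joint): press-fit travertine tile 0 of 6 (the FIRST, at the brass end); value in m = how far it has been pushed down: 0 = standing 5 mm proud, 0.005 = fully home on the tray floor (starts between 0 and 0.0012; from 0.004 it counts as home). It gives at about 10 N, stays where it is left, and does not tilt
- tile1 (a joint): press-fit travertine tile 1 of 6 (counted from the brass end); value in m = how far it has been pushed down: 0 = standing 5 mm proud, 0.005 = fully home on the tray floor (starts between 0 and 0.0012; from 0.004 it counts as home). It gives at about 10 N, stays where it is left, and does not tilt
- tile2 (a joint): press-fit travertine tile 2 of 6 (counted from the brass end); value in m = how far it has been pushed down: 0 = standing 5 mm proud, 0.005 = fully home on the tray floor (starts between 0 and 0.0012; from 0.004 it counts as home). It gives at about 10 N, stays where it is left, and does not tilt
- tile3 (a joint): press-fit travertine tile 3 of 6 (counted from the brass end); value in m = how far it has been pushed down: 0 = standing 5 mm proud, 0.005 = fully home on the tray floor (starts between 0 and 0.0012; from 0.004 it counts as home). It gives at about 10 N, stays where it is left, and does not tilt
- tile4 (a joint): press-fit travertine tile 4 of 6 (counted from the brass end); value in m = how far it has been pushed down: 0 = standing 5 mm proud, 0.005 = fully home on the tray floor (starts between 0 and 0.0012; from 0.004 it counts as home). It gives at about 10 N, stays where it is left, and does not tilt
- tile5 (a joint): press-fit travertine tile 5 of 6 (the LAST, at the plain end); value in m = how far it has been pushed down: 0 = standing 5 mm proud, 0.005 = fully home on the tray floor (starts between 0 and 0.0012; from 0.004 it counts as home). It gives at about 10 N, stays where it is left, and does not tilt
- roller: loose sprung hand roller, about 0.5 kg; origin at the centre of its drum (spring out), y along the axle, x the rolling direction, z up; symmetric, either way round will do. Black rubber drum, 25 mm radius, 70 mm wide, turns freely. Steel crossbar above it 36 (x) x 140 (y) x 10 mm, its underside 30 mm above the origin; wooden handle block above that
- roller_grip (a point): grip point in the handle block, 85 mm above the roller's origin. Block 36 (x) x 26 (y) mm, from 52 to 105 mm above the origin; grip it from above across the 26 mm (roller's y). The spring between handle and crossbar lets the drum yield upwards against 3 N plus 10 N per mm, up to 6 mm, then it is hard; the reported frames are the handle's
- rest: fixed roller rest: steel foot 95 (x) x 160 (y) x 8 mm with two wooden rails 70 mm long (along x) at y = +-60 mm, tops 67 mm above the counter, with 6 mm high stops at their ends (54 mm apart, for the 36 mm crossbar); origin at the centre of its underside, on the counter
- rest_seat (a point): where the roller's origin belongs when put back, 37 mm above the rest's origin: the crossbar lies on both rails, the axle along the rest's y, handle up, drum 4 mm clear of the foot; within 15 mm horizontally will do
- jar: olive ceramic jar with a knob lid, 90 mm wide, 126 mm high, on the round wooden turntable (240 mm across, 26 mm high, fixed); origin at the centre of its underside; leave alone
- spice: amber glass spice bottle, 44 mm wide, 115 mm high, on the round wooden turntable (240 mm across, 26 mm high, fixed); origin at the centre of its underside; leave alone
- canister: orange plastic container, 72 mm wide, 90 mm high, on the round wooden turntable (240 mm across, 26 mm high, fixed); origin at the centre of its underside; leave alone
- tin: aluminium tin with a twist cap, 62 mm wide, 58 mm high, on the counter between board and rest; origin at the centre of its underside; leave alone
Things that resemble listed ones, but are neither listed nor needed, are in the scene too. Leave any green look-alike of the roller alone. Leave any turquoise look-alike of the rest alone.

How it is judged:
By the outcome, as a careful person would: the job done as asked, in the order asked, and still so for the second after the job is handed in, with the robot touching nothing.
It also fails if it takes over 72 s, if anything falls off the work surface, if the arm or the gripper's body presses on something with over 40 N, if the wrist force passes 120 N, or if a joint passes its speed limit or range.

### The arm

A 6-joint arm with a two-finger parallel gripper is mounted at the origin on the work surface. World frame = base frame: x ahead of the robot, y to its left, z up, the work surface at z = 0. Lengths are in m, angles in rad, forces in N, time in s.
With the tool pointing down it reaches from about 0.35 to 0.8 m from the base axis. Payload 7.3 kg.
Tool frame: the origin (TCP) lies between the finger pads; the fingertips stand 25 mm ahead of it and the grasp point (between the pads) lies 6 mm ahead of it (r.tip_extent is the distance from the TCP to the fingertips, in m); z points along the fingers, y is the line along which they close (so a half turn about z gives the same grasp; the last joint's range is limited). The gripper opens to 85 mm and grips with 20 to 120 N. Pads are 22 mm wide; open, the fingers measure 114 mm over their backs; the gripper's body (76 mm by 85 mm) begins 54 mm behind the grasp point. The pads swing forward as they close: fully open they stand 13 mm farther back than shut.
Start: joints at [1.161, 0.342, 1.524, -0, 1.275, -0.146], TCP at [0.137, 0.507, 0.256] pointing down, gripper open.
Joint ranges: [-2.53, 2.53], [-0.77, 2.02], [0.04, 2.7], [-1, 4.14], [0.28, 2.66], [-3.11, 3.11]. Speed limits (rad/s): [2.57, 2.57, 3.14, 3.14, 3.14, 3.14].

### API

Orientations are given as a unit quaternion [x, y, z, w].
In Python, from workcell import r, command_gripper, optics gives the robot as it stands. The module is installed in compiled form; this text tells all that it offers. Calls block until the motion is done:
- r.reach(position, orientation): joint-space move of the TCP to a pose.
- r.move_straight(position, orientation=None, speed=0.15, max_force=None): straight line of the TCP; orientation=None keeps the orientation; speed is the mean speed in m/s. With max_force (N) it stops when the force on the tool has changed by that much, and returns True; else False.
- r.movej(angles): joint-space move.
- command_gripper(opening, force=None): finger opening in m; force is the grip in N (None keeps the last); returns when the fingers have stopped.
- r.hold(seconds).
- r.solve_ik(position, orientation): joint angles nearest the present ones, or None.
- r.read_state(): the state.
- optics.get_image(name): name is "scene" or "top" or "wrist"; returns (picture, depth): 480x640x3 uint8, red, green, blue; 480x640 float32, m along the optical axis (not along the pixel's ray), 0 where there is no reading.
- optics.camera_model(name): a dict with "K" (3x3 intrinsics, pixels), "R" (3x3) and "t" (3): a world point X has camera coordinates R X + t; the wrist camera has in their place "tool_from_camera" (4x4, takes a point from camera to tool coordinates, whose origin is the TCP and whose axes are the flange's). Camera axes: x right, y down, z forward; pixel columns grow to the right and rows downward; lengths in m; the calibration is good to about 2 mm. A picture is of the moment at which its call begins: read the wrist's pose just before it. camera_model takes no time and is no camera call.
A pose or a line that the arm cannot do raises r.PlanningError and nothing moves.
- r.finish_job(): hands the job in; it is judged then, once.
The state is a dict: "time_s": time; "joint_positions": joint angles; "dq": joint speeds; "tau": joint torques, N m; "eef_pos": TCP position; "eef_rot": TCP orientation; "contact_force": force on the tool from outside, world axes, zero at the start; "torque": the same for the moment, N m; "grip_width": finger opening in m; "grip_force": force on a finger pad.
Only numpy, scipy, OpenCV 4.12 (cv2) and the standard library are available. Lean on these libraries where they do the work, as an engineer would, in place of code of your own. Each camera call takes 0.05 s, during which the arm holds its last target. There are 200 camera calls.

## Working session

There is one attempt and no reset: what is moved stays moved. The work goes in short steps, each a Python script; the robot and the scene stay as the last script left them, time stands still between calls to the robot, and variables do not carry over. Pictures are saved under pics/ and viewed, at most 10 in all, crops included, and the job is handed in when it is done.

```bash
mkdir -p pics
cat > h.py <<'E'
import numpy as np, cv2
from workcell import r, command_gripper, optics
def snap(n,f):
    p,d=optics.get_image(n); cv2.imwrite(f'pics/{f}.png',p[:,:,::-1]); np.savez(f'pics/{f}.npz',p=p,d=d); return p,d
def world(n,d):
    m=optics.camera_model(n);K,R,t=map(np.array,(m['K'],m['R'],m['t']))
    v,u=np.mgrid[0:480,0:640]
    c=np.stack([(u-K[0,2])/K[0,0]*d,(v-K[1,2])/K[1,1]*d,d],-1)
    return (c-t)@R
E
python3 - <<'E'
from h import *
snap('top','top');snap('scene','scene')
s=r.read_state();print(s['time_s'],s['contact_force'],s['eef_rot'],r.tip_extent)
E
```

```text
0.1 [-0.57356189 -0.40594727 -0.68803323] [ 1.31554108e-01  9.91308767e-01 -6.41515766e-04 -1.85435575e-04] 0.025
```

View pics/top.png

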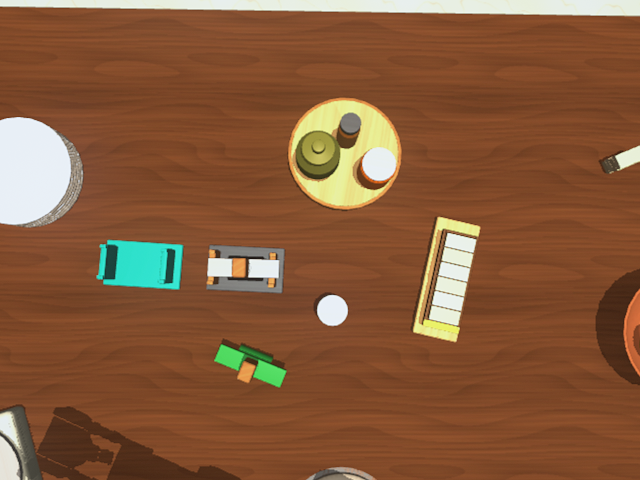

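View pics/scene.png

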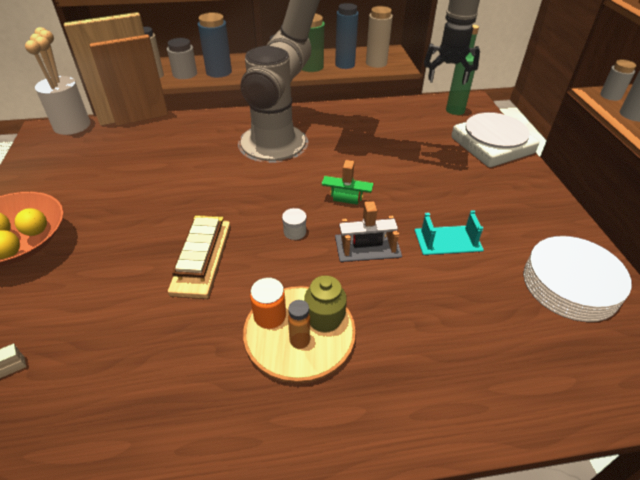

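The scene shows these candidates:
- Rollers: steel and black on the grey rest at top (243,268), green look-alike at (250,365). The first fits the description (steel crossbar, black drum).
- Rests: grey with wooden rails at (245,269), turquoise at (142,265). The grey one fits.
- Other things: board at (447,280), with a yellow strip that may be brass at its lower end (441,330), and the tin at (332,310).

I'll confirm with an enlarged crop and compute positions.

Run:
```python
from h import *
p=cv2.imread('pics/top.png')
a=cv2.resize(p[235:305,195:295],(0,0),fx=5,fy=5,interpolation=cv2.INTER_CUBIC)
b=cv2.resize(p[210:350,405:485],(280,490),interpolation=cv2.INTER_CUBIC)
c=np.zeros((500,790,3),np.uint8);c[:350,:500]=a;c[:490,505:785]=b
cv2.imwrite('pics/crop.png',c)
d=np.load('pics/top.npz')['d'];W=world('top',d)
z=W[...,2]; print('counter',np.median(z))
def rect(m,roi,name):
    k=np.zeros_like(m);k[roi]=m[roi];P=W[k]
    (c,s,a)=cv2.minAreaRect(P[:,:2].astype(np.float32));print(name,len(P),np.round(c,4),np.round(s,4),round(a,2),'z',np.round(np.percentile(P[:,2],[5,50,95]),4),'mean',P[:,:2].mean(0).round(4))
rl=np.s_[235:305,195:295];bl=np.s_[210:350,405:485]
rect((z>.003)&(z<.2),rl,'rest all');rect((z>.13),rl,'block');rect((z>.068)&(z<.085),rl,'bar')
rect((z>.003)&(z<.03),rl,'foot')
rect((z>.012)&(z<.1),bl,'board');rect((z>.034),bl,'tray');rect((z>.012)&(z<.028),bl,'base')
rect((z>.03),np.s_[290:330,312:352],'tin');rect(z>.01,np.s_[335:395,205:295],'green')
for n,u,v in(('jar',319,150),('spice',350,123),('can',378,163)):print(n,W[v,u].round(3))
# tops along board
for v in range(236,330,5):
    print(v,W[v,[int(461-(v-235)*.19),]].round(4))
```

```text
counter 0.0007344626812151753
rest all 3738 [0.5229 0.2044] [0.1457 0.2096] 0.36 z [0.0038 0.0124 0.1409] mean [0.5243 0.1967]
block 309 [0.5269 0.1392] [0.035 0.141] 0.29 z [0.1377 0.1419 1.0472] mean [0.5247 0.1855]
bar 1125 [0.5256 0.1969] [0.141  0.0676] 87.43 z [0.0713 0.077  0.0799] mean [0.5258 0.1958]
foot 1926 [0.5229 0.2044] [0.1457 0.2096] 0.36 z [0.0034 0.0079 0.0116] mean [0.5232 0.1971]
board 5403 [ 0.507  -0.2209] [0.0955 0.2502] 77.52 z [0.0178 0.0537 0.0628] mean [ 0.5061 -0.2128]
tray 3779 [ 0.5305 -0.1009] [0.3215 0.2021] 77.0 z [0.0457 0.0592 0.0636] mean [ 0.5027 -0.214 ]
base 1669 [ 0.507  -0.2209] [0.0955 0.2502] 77.52 z [0.016  0.02   0.0232] mean [ 0.514  -0.2025]
tin 753 [0.4658 0.0262] [0.1083 0.0605] 14.01 z [0.0555 0.0585 0.0618] mean [0.4443 0.0215]
green 1727 [0.4213 0.1473] [0.1395 0.2248] 68.46 z [0.0362 0.0655 0.131 ] mean [0.3407 0.1783]
jar [0.742 0.051 0.152]
spice [ 0.797 -0.007  0.142]
can [ 0.727 -0.063  0.116]
236 [[ 0.5919 -0.237   0.0608]]
241 [[ 0.5817 -0.2345  0.0617]]
246 [[ 0.5716 -0.2325  0.0614]]
251 [[ 0.5617 -0.2315  0.0575]]
256 [[ 0.5513 -0.2293  0.064 ]]
261 [[ 0.5413 -0.2284  0.0599]]
266 [[ 0.5312 -0.2264  0.0595]]
271 [[ 0.5212 -0.2236  0.0614]]
276 [[ 0.5111 -0.2221  0.0592]]
281 [[ 0.5011 -0.2196  0.0603]]
286 [[ 0.4911 -0.2172  0.0612]]
291 [[ 0.481  -0.2158  0.0588]]
296 [[ 0.4711 -0.2129  0.0614]]
301 [[ 0.4611 -0.2107  0.0616]]
306 [[ 0.451  -0.2092  0.0591]]
311 [[ 0.441  -0.2075  0.0576]]
316 [[ 0.4313 -0.2044  0.0611]]
321 [[ 0.4212 -0.2027  0.0595]]
326 [[ 0.4106 -0.2024  0.0528]]
```

View pics/crop.png

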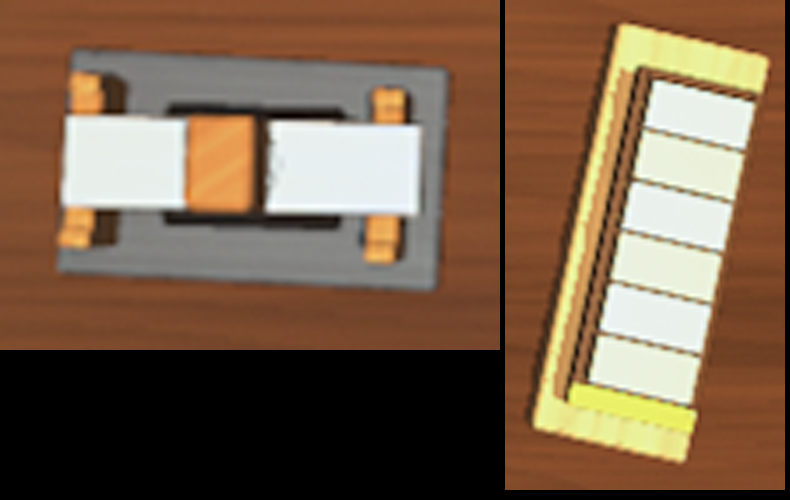

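The crop confirms the roller: a steel bar with a wooden block and black drum on the grey rest. The brass strip is at the near end of the board, crop (630,408), so rolling goes away from the robot. Next I'll refine the positions.

Run:
```python
from h import *
f=np.load('pics/top.npz');p=f['p'].astype(int);W=world('top',f['d']);z=W[...,2]
def rect(m,roi,name):
    k=np.zeros(m.shape,np.uint8);k[roi]=m[roi];k=cv2.morphologyEx(k,cv2.MORPH_OPEN,np.ones((3,3)))>0;P=W[k]
    (c,s,a)=cv2.minAreaRect(P[:,:2].astype(np.float32));print(name,len(P),np.round(c,4),np.round(s,4),round(a,2),'z',np.round(np.percentile(P[:,2],[5,50,95]),4));return P
white=(p.min(2)>170); sat=p.max(2)-p.min(2)
rl=np.s_[235:305,195:295];bl=np.s_[210:350,405:485]
rect((z>.07)&(z<.085)&white,rl,'bar');rect((z>.135)&(z<.15),rl,'block')
rect((z>.058)&(z<.08)&~white&(sat>60),rl,'railtops')
rect((z>.002)&(z<.014)&(sat<25)&(p.max(2)>80),rl,'foot')
P=rect((z>.045)&(z<.075)&(p.min(2)>185),bl,'tiles')
a=np.radians(-12.48);u=np.array([np.cos(a),np.sin(a)]);q=P[:,:2]-[.507,-.2209]
s=q@u;t=q@[-u[1],u[0]];print(np.percentile(s,[0,50,100]),np.percentile(t,[0,1,50,99,100]))
for c in np.arange(-75,76,30)/1e3: print(c,P[abs(s-c)<.012,2].mean().round(4),end=' ')
g=rect((z>.012)&(z<.028)&(sat>40),bl,'base')
print('rc',[r.solve_ik(np.array([x,y,.13]),[np.cos(n),np.sin(n),0,0]) for x,y,n in((.525,.193,np.radians(88.8)),(.58,-.24,np.radians(83.8)))])
```

```text
bar 935 [0.5261 0.1975] [0.1388 0.035 ] 88.23 z [0.0747 0.0774 0.0801]
block 281 [0.5266 0.1968] [0.035  0.0259] 0.18 z [0.1378 0.1417 0.1442]
railtops 177 [0.5247 0.2015] [0.1319 0.0656] 87.54 z [0.0649 0.0702 0.0761]
foot 1430 [0.5246 0.2012] [0.1573 0.0934] 87.41 z [0.0051 0.0084 0.0114]
tiles 2253 [ 0.5062 -0.2207] [0.0595 0.1766] 77.13 z [0.0575 0.0604 0.0638]
[-0.08909583 -0.00377328  0.08759445] [-0.02977122 -0.02806831  0.00058701  0.02891649  0.030083  ]
-0.075 0.0598 -0.045 0.06 -0.015 0.0598 0.015 0.0604 0.045 0.0612 0.075 0.0618 base 1662 [ 0.507  -0.2209] [0.0955 0.2502] 77.52 z [0.016  0.02   0.0232]
rc [array([ 2.15268985e-01,  5.32150363e-01,  1.59718517e+00, -4.44089210e-16,
        1.01225712e+00, -1.31363944e+00]), array([-5.14358014e-01,  6.42284791e-01,  1.38707239e+00, -4.44089210e-16,
        1.11223547e+00, -1.86873351e+00])]
```

```bash
cat >> h.py <<'E'
def quat(yaw_deg):   # tool down, closing line = roller's y
    n=np.radians((yaw_deg+180)/2); return np.array([np.cos(n),np.sin(n),0,0])
QR=quat(-2.2); G=np.array([.5263,.197,.128]); QB=quat(-12.6)
C=np.array([.5065,-.2208]); U=np.array([np.cos(np.radians(-12.6)),np.sin(np.radians(-12.6))])
def fz(): return r.read_state()['contact_force'][2]
E
python3 - <<'E'
from h import *
r.reach(G+[0,0,.10],QR)
r.move_straight(G,QR,speed=.1,max_force=12)
command_gripper(0.0,110)
s=r.read_state();print(s['time_s'],s['eef_pos'],s['grip_width'],s['grip_force'],s['contact_force'])
r.move_straight(G+[0,0,.12],QR,speed=.12)
r.hold(.3);s=r.read_state();print(s['time_s'],s['eef_pos'],s['grip_width'],s['contact_force'])
snap('scene','lift')
p=cv2.imread('pics/lift.png');cv2.imwrite('pics/liftc.png',cv2.resize(p[100:280,300:500],(0,0),fx=3,fy=3))
E
```

```text
3.6333 [0.52643869 0.19707275 0.12837741] 0.02485445597856034 107.45815873146057 [-0.67360745  0.59762843  2.02621561]
5.0833 [0.52617659 0.19699341 0.24760614] 0.024979939393371287 [-0.06471846 -0.27541753 -5.14254751]
```

View pics/liftc.png

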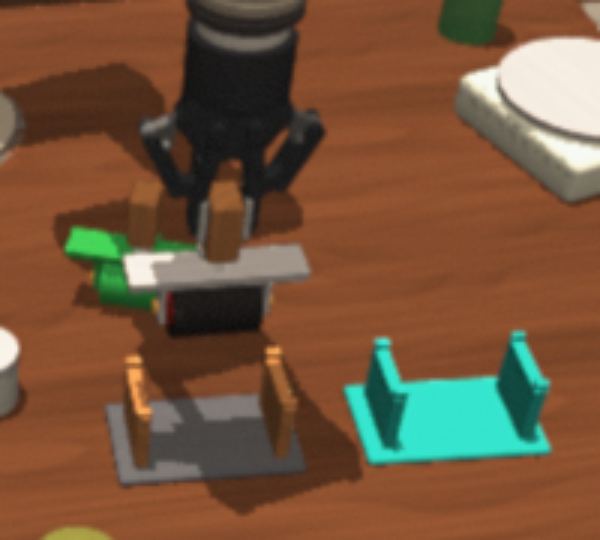

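The roller is held upright and level, and the rest at crop (205,440) is empty. Now I'll press the first tile and roll.

```bash
cat > roll.py <<'E'
from h import *
import sys
base=float(sys.argv[1]); s=float(sys.argv[2]); z=float(sys.argv[3]); end=float(sys.argv[4])
T=19.; log=[]
while s<end:
    F=fz()-base
    e=T-F
    z-=np.clip(e*.06,-1.2,.5)*1e-3          # spring: 10 N per mm
    if F<26: s=min(s+.002,end)
    r.move_straight([*(C+s*U),z],QB,speed=.02)
    S=r.read_state(); cf=S['contact_force']
    log.append([S['time_s'],s*1e3,z*1e3,S['eef_pos'][2]*1e3,cf[2]-base,np.hypot(*cf[:2])])
    if log[-1][4]>34 or log[-1][4]<6: break
for i in range(4): # final settling of force
    z-=np.clip((T-(fz()-base))*.05,-1,.4)*1e-3; r.move_straight([*(C+s*U),z],QB,speed=.02)
np.set_printoptions(suppress=True,precision=1); print(np.array(log)[::max(1,len(log)//30)]); L=np.array(log)
print('s,z',s,z,'F',fz()-base,'minmax',L[:,4].min(),L[:,4].max())
E
python3 - <<'E'
from h import *
s=-.075
r.reach([*(C+s*U),.25],QB); r.move_straight([*(C+s*U),.190],QB,speed=.1)
r.hold(.3); base=np.mean([fz(),(r.hold(.05),fz())[1],(r.hold(.05),fz())[1]])
hit=r.move_straight([*(C+s*U),.165],QB,speed=.012,max_force=7)
z=r.read_state()['eef_pos'][2];print(base,hit,z,fz()-base,r.read_state()['time_s'])
for i in range(40):
    F=fz()-base
    if F>18: break
    z-=np.clip((19-F)*.06,.1,.5)*1e-3; r.move_straight([*(C+s*U),z],QB,speed=.02)
S=r.read_state();print(i,z,S['eef_pos'],fz()-base,S['contact_force'],S['time_s'])
E
```

```text
-4.962117154133069 True 0.1745178862894779 8.965203883001388 9.0833
20 0.16694118624088586 [ 0.43371028 -0.20461699  0.16810614] 18.370777779747538 [-1.21326251  1.49483715 13.40866063] 14.0833
```

```bash
python3 roll.py -4.96 -.075 .16694 .080
```

```text
[[ 14.3 -73.  166.9 167.9  20.2   4.5]
 [ 14.8 -69.  167.1 168.   22.    6.8]
 [ 15.3 -65.  167.4 168.5  20.1   2.5]
 [ 15.8 -61.  167.5 168.8  18.4   2.1]
 [ 16.3 -57.  167.4 168.9  18.7   1.1]
 [ 16.8 -53.  167.4 169.   18.9   1.4]
 [ 17.3 -49.  167.4 169.1  20.    1.6]
 [ 17.8 -45.  167.5 169.3  19.9   1.9]
 [ 18.3 -41.  167.8 169.1  23.1   4.9]
 [ 18.8 -37.  168.2 169.4  20.8   5.1]
 [ 19.3 -33.  168.4 169.8  19.    2.2]
 [ 19.8 -29.  168.4 169.9  19.4   1.7]
 [ 20.3 -25.  168.4 170.   19.4   1.7]
 [ 20.8 -21.  168.4 170.1  19.1   2.6]
 [ 21.3 -17.  168.5 170.2  19.6   1.6]
 [ 21.8 -13.  168.5 170.1  21.1   4. ]
 [ 22.3  -9.  168.8 170.1  21.9   6. ]
 [ 22.8  -5.  169.1 170.4  19.3   3.7]
 [ 23.3  -1.  169.1 170.6  18.5   1.6]
 [ 23.8   3.  169.  170.6  18.5   2.6]
 [ 24.3   7.  168.9 170.7  18.3   1.7]
 [ 24.8  11.  168.9 170.7  18.1   1.9]
 [ 25.3  15.  168.9 170.7  19.7   2.4]
 [ 25.8  19.  169.  170.4  21.5   6.7]
 [ 26.3  23.  169.3 170.5  20.    5.5]
 [ 26.8  27.  169.3 170.8  18.5   2.7]
 [ 27.3  31.  169.2 170.8  17.5   2. ]
 [ 27.8  35.  169.1 170.8  17.1   1. ]
 [ 28.3  39.  168.9 170.8  17.7   2.4]
 [ 28.8  43.  168.7 170.7  18.2   3.1]
 [ 29.3  47.  168.7 170.4  21.4   4.4]
 [ 29.8  51.  168.9 170.2  20.1   7.2]
 [ 30.3  55.  169.  170.5  19.1   4.1]
 [ 30.8  59.  169.  170.7  16.6   1.9]
 [ 31.3  63.  168.8 170.6  17.8   2.5]
 [ 31.8  67.  168.6 170.5  17.4   2.6]
 [ 32.3  71.  168.4 170.4  18.8   2.2]
 [ 32.8  75.  168.3 170.3  17.1   2.1]
 [ 33.3  79.  168.2 170.2  18.3   2.2]]
s,z 0.08 0.16785824098005828 F 18.28678573680275 minmax 16.60428208139202 23.148396079296063
```

Run:
```python
from h import *
p,d=snap('top','end');snap('scene','ends');W=world('top',d);q=W[...,:2]-C;s=q@U;t=q@[-U[1],U[0]]
for c in np.arange(-75,76,30)/1e3:
    for lo,hi in((-.026,-.012),(-.012,.012),(.012,.026)):
        P=W[(abs(s-c)<.011)&(t>lo)&(t<hi)&(W[...,2]<.07)&(W[...,2]>.03)];print(len(P),P[:,2].mean().round(4) if len(P)>5 else '-',end=' | ')
    print(c)
P=cv2.imread('pics/end.png');a=cv2.resize(P[200:350,395:515],(400,500));S=cv2.imread('pics/ends.png');b=cv2.resize(S[170:310,140:250],(393,500))
cv2.imwrite('pics/endc.png',np.hstack([a,b]));print(r.read_state()['time_s'])
```

```text
77 0.0549 | 130 0.0549 | 76 0.0548 | -0.075
79 0.0554 | 127 0.0554 | 75 0.0555 | -0.045
80 0.0559 | 124 0.0555 | 75 0.0557 | -0.015
79 0.0562 | 128 0.0562 | 71 0.0563 | 0.015
72 0.0565 | 127 0.0566 | 76 0.0566 | 0.045
0 - | 0 - | 0 - | 0.075
34.6833
```

View pics/endc.png

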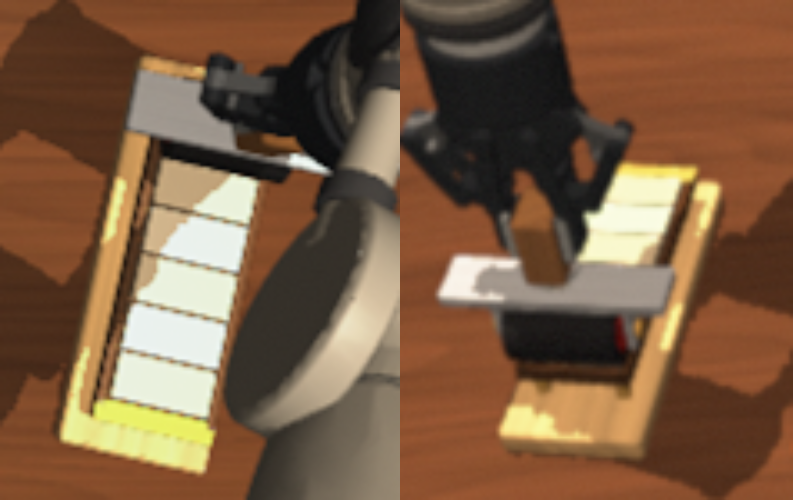

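Run:
```python
from h import *
d=np.load('pics/end.npz')['d'];W=world('top',d);q=W[...,:2]-C;s=q@U;t=q@[-U[1],U[0]];z=W[...,2]
m=(t>.03)&(t<.068)&(s>.03)&(s<.12)&(z>.07)&(z<.13)
m2=m&(z<.125);P=np.c_[s[m2],t[m2],z[m2]];print(len(P),np.percentile(P,[2,50,98],axis=0).round(4))
A=np.c_[P[:,0]-.08,P[:,1],np.ones(len(P))];x=np.linalg.lstsq(A,P[:,2],rcond=None)[0];print('slope s,t, z0',x.round(4))
S=r.read_state();print(S['eef_pos'],((np.array(S['eef_pos'])[:2]-C)@U),S['eef_rot'],S['grip_width'])
```

```text
395 [[0.06   0.0307 0.081 ]
 [0.0785 0.0479 0.12  ]
 [0.0979 0.0672 0.1234]]
slope s,t, z0 [0.2752 0.2327 0.1068]
[ 0.58578649 -0.23812927  0.17003367] 0.08115727633533411 [ 1.09774631e-01  9.93954195e-01 -2.01313655e-04  2.13282743e-03] 0.024770561974413605
```

The depth data shows five tiles home on one straight slope (0.0142 rad). The bar is centred at s = 79 mm with its top at 0.120 m, which matches the last tile being home too. I'll lift and check.

Run:
```python
from h import *
r.move_straight([*(C+.08*U),.25],QB,speed=.12)
r.reach(G+[0,0,.11],QR); r.hold(.2)
p,d=snap('top','air');W=world('top',d);q=W[...,:2]-C;s=q@U;t=q@[-U[1],U[0]]
for c in np.arange(-75,76,30)/1e3:
    P=W[(abs(s-c)<.011)&(abs(t)<.026)];print(c,len(P),np.median(P[:,2]).round(4))
# bar: fit plane to the part left of the gripper
z=W[...,2];S=r.read_state();print(S['eef_pos'],S['time_s'],S['grip_width'],S['contact_force'])
a=np.radians(-2.2);q=W[...,:2]-G[:2];x=q@[np.cos(a),np.sin(a)];y=q@[-np.sin(a),np.cos(a)]
for lo,hi in((-.07,-.045),(.045,.07)):
    m=(y>lo)&(y<hi)&(abs(x)<.03)&(z>.15)&(z<.215);P=np.c_[x[m],y[m],z[m]];print(len(P))
    if len(P)>20:
        zc=np.median(P[:,2]);P=P[abs(P[:,2]-zc)<.008];print(np.percentile(P,[2,50,98],axis=0).round(4),np.polyfit(P[:,0],P[:,2],1).round(4))
snap('scene','airs');b=cv2.imread('pics/airs.png');cv2.imwrite('pics/airc.png',cv2.resize(b[90:290,280:480],(0,0),fx=3,fy=3))
```

```text
-0.075 279 0.0551
-0.045 288 0.0554
-0.015 280 0.0557
0.015 275 0.0563
0.045 275 0.0566
0.075 272 0.057
[0.52663843 0.19628575 0.2379197 ] 37.3833 0.024767227551413893 [ 0.45243314  0.85608708 -5.57563076]
173
[[-0.0166 -0.0698  0.1832]
 [-0.0005 -0.0625  0.1865]
 [ 0.0177 -0.0463  0.1896]] [-0.0085  0.1865]
0
```

View pics/airc.png

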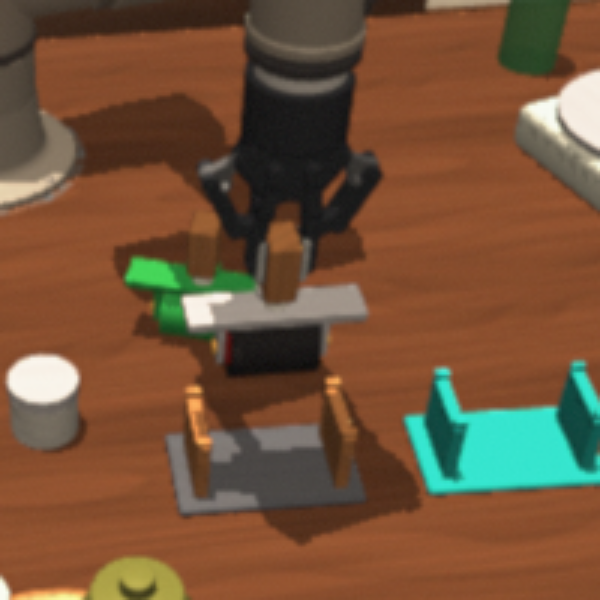

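All six tiles are home (a straight line from 55.1 to 57.0 mm), and the roller hangs level and centred above its rest. Putting it back now.

Run:
```python
from h import *
r.move_straight(G+[0,0,.012],QR,speed=.1); 
h=r.move_straight(G-[0,0,.004],QR,speed=.015,max_force=5)
S=r.read_state();print(h,S['eef_pos'],S['contact_force'])
command_gripper(.07,20); r.hold(.3)
q=r.read_state()['eef_pos']; r.move_straight(np.array(q)+[0,0,.12],speed=.1)
r.reach([.40,.33,.28],QR); r.hold(.2)
p,d=snap('top','fin');W=world('top',d);z=W[...,2];wh=p.min(2)>170;sat=np.ptp(p.astype(int),axis=2)
for m,n in(((z>.07)&(z<.085)&wh,'bar'),((z>.13)&(z<.15),'block')):
    k=np.zeros(z.shape,np.uint8);k[235:305,195:295]=m[235:305,195:295];k=cv2.morphologyEx(k,cv2.MORPH_OPEN,np.ones((3,3)))>0
    P=W[k];print(n,len(P),np.median(P[:,2]).round(4),[np.round(v,4) for v in cv2.minAreaRect(P[:,:2].astype(np.float32))] if len(P) else '')
o=np.load('pics/top.npz')['d'];D=abs(d-o)[100:215,280:405];print('turntable diff',(D>.02).sum(),'tin',(abs(d-o)[290:330,312:352]>.02).sum())
snap('scene','fins');b=cv2.imread('pics/fins.png');cv2.imwrite('pics/finc.png',cv2.resize(b[120:380,160:480],(0,0),fx=2.3,fy=2.3))
print(r.read_state()['time_s'])
```

```text
True [0.52624729 0.19699474 0.12815262] [-0.12141915  0.02270533  5.49739246]
bar 934 0.0774 [array([0.5255, 0.1959]), array([0.1386, 0.035 ]), np.float64(88.2383)]
block 277 0.1422 [array([0.5256, 0.1948]), array([0.0331, 0.0259]), np.float64(0.6346)]
turntable diff 113 tin 22
42.55
```

View pics/finc.png

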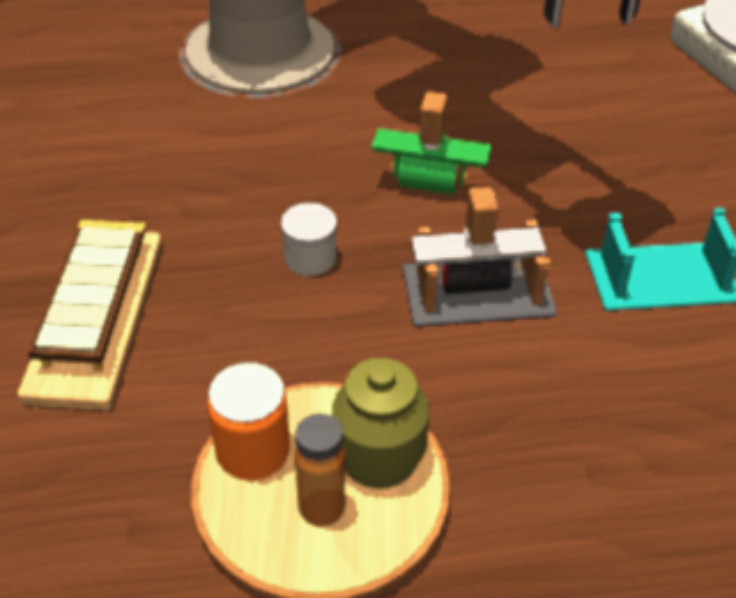

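The roller is back on its rest, upright at (480,245) in the crop. The tiles are flush, and the tin and turntable things are where they were (the remaining depth differences are noise at edges). Handing in.

```bash
python3 -c "
from h import *
print(r.finish_job())"
```

```text
the job is handed in; nothing more can be done
None
```

The job is handed in: all six tiles measure as home, the sampled downward force while rolling was 16.6–23.1 N (cracking limit 40 N, a little over the 22 N guide), the roller is back on its rest within 2–3 mm of where it stood, the tin and turntable things look unmoved, and it took about 43 s.

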